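# Load the button cassette under the feeder's leaf spring

### The job

The flat button cassette lies on the spring-loaded bed of the button feeder, too high to enter. With your fingertips press it down firmly and, keeping it down, push it along the channel so that it passes under the bridge and the leaf spring, until its nose is fully home against the feeder's housing; then let go and move clear. Do not lift the cassette, and leave the jar, the spool and the wooden block alone.

Things in the scene. Friction and masses are not known exactly. Their poses are not given: they have to be found in the camera images.
- feeder: Green button feeder fixed to the table. x axis: loading direction (bed to housing), z up; origin on the table top under the bridge's middle. Along x (mm): rear wall -198 to -192, sprung bed (aluminium plate 57 wide) -185 to -13, bridge -6 to 6, stop face 76, housing to 171 (110 wide, 85 high, hopper to 120). Channel 60 wide between rails 46 high (84 over the rails); its floor past the bridge is 29 high.
- bridge (a point): Middle of the underside of the bridge, a dark cross bar over the channel: 12 thick along x, 84 wide, underside 47 above the table, top 58. It does not give.
- stop (a point): Point on the housing's stop face at the end of the channel, 76 mm past the bridge's middle, 36 above the table.
- cassette: Loose flat grey cassette, eight white buttons let into its top; 136 long (x axis, nose +x), 56 wide, 14 thick, 0.2 to 0.4 kg. Origin: centre of its underside. On the raised bed its top is 53 above the table, 6 too high for the bridge, nose 10 to 30 short of it. Pressed fully down: top 44, clearing the bridge by 3. It carries a cross rib (see cassette_pad) that at home stops 10 short of the bridge.
- cassette_pad (a point): Centre of the dark thumb pad on the cassette's flat top, behind the rib: 50 behind the cassette's origin. The flat is 36 long, 56 wide: the rib's rear face is 18 ahead of this point, the tail 18 behind it. The rib is 8 long, 50 wide and 8 high; a fingertip that presses on the pad can push forward against it. The cassette is slick: friction with the channel is low.
- cassette_nose (a point): Middle of the cassette's blunt front end, 7 above its underside, 118 ahead of cassette_pad. Home is with this end against the stop face.
- bed (a joint): Travel of the sprung bed in m: 0 up (as it starts), 0.009 fully down. It always stays level. Pushing down on the cassette starts to move it at about 2 to 5 N and takes about 9 to 12 N at the bottom; let go, it rises again, but with the cassette home under the bridge only to about 0.005 (the cassette's tail then stands a few mm up, 3 degrees, as it should).
- leaf (a joint): Lift of the leaf spring in rad: 0 with nothing under it, 0.05 to 0.1 with the cassette under it. The leaf is a steel strip 24 wide that runs from the bridge 50 mm towards the housing, sloping down to 40 above the table; it lifts as the cassette slides under and drags on it with about 3 N of pressure.
- jar: Amber glass jar with a steel lid, 64 across, 75 high, origin at the centre of its underside. To be left alone.
- spool: White thread spool, 38 across, 50 high, origin at the centre of its underside. To be left alone.
- clapper: Wooden pressing block (clapper), 160 x 55 x 40 high, origin at the centre of its underside. To be left alone.
Not all that is in view belongs to the job. Several things have the shape of the cassette; the one meant has the colours described above.

How it is judged:
On the way:
1. the cassette is pressed down on its bed before it enters (value of joint bed above 0.0055 m and contact force between the fingers and cassette above 2 N and x of cassette_nose in the frame of feeder below 0.03 m), for 0.05 s.
At the end, for the whole second after the job is handed in: The cassette rests in the channel under the bridge and the leaf spring, its nose within 4 mm of the housing's stop face, lying level (within about 6 degrees), at rest and released (x of cassette_nose in the frame of feeder above 0.072 m and z of cassette_nose in the frame of feeder below 0.043 m and angle between cassette's own z axis and vertical below 0.1 rad and angle between the x axis of cassette and the x axis of feeder, either way round below 0.12 rad and value of joint leaf above 0.04 rad and linear speed of cassette below 0.01 m/s); the robot touches nothing.
It fails at once if the cassette is lifted (z of cassette in the frame of feeder above 0.049 m).
It fails at once if the cassette is tipped up (angle between cassette's own z axis and vertical above 0.3 rad).
It fails at once if a bystander is disturbed (distance of any of jar, spool, clapper from where it was at the start of the episode above 0.02 m).
It also fails if it takes over 32 s, if anything falls off the work surface, if the arm or the gripper's body presses on something with over 40 N, if the wrist force passes 120 N, or if a joint passes its speed limit or range.

### The arm

A 7-joint arm with a two-finger parallel gripper is mounted at the origin on the work surface. World frame = base frame: x ahead of the robot, y to its left, z up, the work surface at z = 0. Lengths are in m, angles in rad, forces in N, time in s.
With the tool pointing down it reaches from about 0.425 to 0.825 m from the base axis. Payload 3.6 kg.
Tool frame: the origin (TCP) lies at the very end of the fingers, on their centre line; the grasp point (between the pads) lies 19 mm behind it; z points along the fingers, x is the direction in which the jaws open and shut, and the axes are right-handed (so a half turn about z gives the same grasp; the last joint's range is limited). The gripper opens to 85 mm and grips with 20 to 120 N. Pads are 22 mm wide; open, the fingers measure 114 mm over their backs; the gripper's body (76 mm by 85 mm) begins 54 mm behind the grasp point. The pads swing forward as they close: fully open they stand 13 mm farther back than shut.
Start: joints at [1.204, 0.615, -0.013, 1.423, 0.008, 1.103, -0.04], TCP at [0.217, -0.613, 0.231] pointing down, gripper open.
Joint ranges: [-3.12, 3.12], [-0.3, 2.06], [-1.34, 1.32], [0.26, 2.42], [-1.36, 4.5], [0.01, 1.98], [-2.84, 2.84]. Speed limits (rad/s): [2.79, 2.79, 3.14, 3.14, 3.14, 3.14, 3.14].

### API

Orientations are given as [roll, pitch, yaw] about the fixed x, y, z axes, in that order (R = Rz(yaw) Ry(pitch) Rx(roll)).
In Python, from workcell import sense, camera, camera_params, finish_job, boxes_of, cut_out, mark_of gives the robot as it stands. The module is installed in compiled form; this text tells all that it offers.
- The arm moves only by the tool arm_command, never from a script. Its arguments are lists of equal length, an entry for each row: "translation": the shift along the tool's x, y, z in mm, a list of three; "yaw": the turn about the tool's z in rad. A call has 1 to 10 rows; each row is the pose to reach, as a shift and turn from the pose measured when the call began, along the tool's axes at that moment; what a row does not reach only later rows make up. A row lasts 1/8 s, in which the tool goes at most 62.5 mm and 10.7 degrees, less where a joint would pass 70% of its speed; a pose out of reach is approached as far as the arm can. A call with a gripper value outside its range is refused whole. "gripper" is the opening, from 0 (shut) to 1 (fully open), set as the call begins (left out, the last holds). The fingers move at their own pace and stop on an object; "newtons" is the grip in N (left out, the last holds). Time passes only in rows, so rows that repeat a pose let the fingers close. It gives the time, the measured TCP pose, the force and the opening at its end, in the units of the state.
- sense(): the state, without advancing time (a new reading comes with each control period).
- camera(name): name is "scene" or "top" or "wrist"; returns the picture (400x640x3 uint8, blue, green, red); there is no depth.
- camera_params(name): a dict with "fx", "fy", "cx", "cy" (pixels), "xyz" and "rotation" of the camera in the world. Camera axes: x right, y up, looking along -z (the intrinsics and any distortion apply to the point x, -y, -z); pixel columns grow to the right and rows downward; lengths in m; the calibration is good to about 2 mm. The wrist camera is an equidistant fisheye: a pixel r from the principal point sees the ray r / f radians off the axis. A picture is of the moment at which its call begins: read the wrist's pose just before it. camera_params takes no time and is no camera call; for the wrist camera it gives the pose at the moment of the call.
- finish_job(): hands the job in, once; it reports no verdict.
Trained networks look in the newest picture that a camera, given by its name, has taken for a name from the list of things; names that differ only in an ending like _2 or _b are one class to them, and where a whole thing is asked for, a point or a joint stands for the part that bears it (a point fixed in the world has none). Each returns a list of dicts, best first, with "conf" (0 to 1); they miss things now and then, are a little off and sometimes report something else, mostly with a low value. They report only what shows in the picture. A call takes as long as a camera call. They do not tell look-alikes from the thing itself.
- boxes_of(label, camera): "xy" ([column, row] in pixels, amid what is visible of it).
- cut_out(label, camera): "pixels" (400x640 bool, what is visible of it) and "xy" ([column, row] in pixels, amid what is visible of it).
- mark_of(label, camera): "xy" ([column, row] in pixels: a listed point, or the origin of a listed thing).
The state is a dict: "t": time; "qpos": joint angles; "joint_vel": joint speeds; "tau": joint torques, N m; "tcp_pos": TCP position; "tool_rot": TCP orientation; "ft_force": force on the tool from outside, world axes, zero at the start; "torque": the same for the moment, N m; "grip_width": finger opening in m.
Only numpy, scipy, OpenCV 4.12 (cv2) and the standard library are available. Lean on these libraries where they do the work, as an engineer would, in place of code of your own. Each camera call takes 0.05 s, during which the arm holds its last target. There are 200 camera calls.

## Working session

There is one attempt and no reset: what is moved stays moved. The work goes in short steps, Python scripts to look and compute and a tool call to move; the robot and the scene stay as the last step left them, time stands still between calls to the robot, and variables do not carry over. Pictures are saved under pics/ and viewed, about 8 in all and at most 12, crops included, and the job is handed in when it is done.

Besides the shell and the picture viewer there is one more tool, called after "Call:" in YAML: its name, and indented under it one key for each argument. arm_command: Moves the arm, as the interface text tells. Its arguments: {"type":"object","properties":{"translation":{"type":"array"},"yaw":{"type":"array"},"gripper":{"type":"number"},"newtons":{"type":"number"}},"required":["translation","yaw"]}

```bash
mkdir -p pics; cat > h.py <<'E'
import numpy as np, cv2
from workcell import *
def ray(p,uv,name):
    x=(uv[0]-p["cx"])/p["fx"]; y=(uv[1]-p["cy"])/p["fy"]
    if name=="wrist":
        r=np.hypot(x,y); s=np.sin(r)/r if r>1e-9 else 1
        d=np.array([x*s,-y*s,-np.cos(r)])
    else: d=np.array([x,-y,-1.])
    R=np.array(p["rotation"]); 
    return np.array(p["xyz"]),R@d
def at_z(p,uv,z,name):
    o,d=ray(p,uv,name); return o+d*(z-o[2])/d[2]
def proj(p,X,name):
    c=np.array(p["rotation"]).T@(np.array(X)-np.array(p["xyz"])); x,y,z=c[0],-c[1],-c[2]
    if name=="wrist":
        r=np.hypot(x,y); t=np.arctan2(r,z); k=t/r; x,y=x*k,y*k
    else: x,y=x/z,y/z
    return np.array([p["cx"]+p["fx"]*x,p["cy"]+p["fy"]*y])
E
python3 - <<'E'
from h import *
s=sense(); print(s)
Z={"bridge":.047,"stop":.036,"cassette_pad":.053,"cassette_nose":.046,"cassette":.039,"feeder":0,"jar":0,"spool":0,"clapper":0}
for n in ["top","scene"]:
    im=camera(n); cv2.imwrite(f"pics/{n}.png",im); p=camera_params(n)
    if n=="top":print(p)
    print(n)
    for l,z in Z.items():
        for m in mark_of(l,n)[:4]:
            print(l,round(m["conf"],2),np.round(m["xy"]),at_z(p,m["xy"],z,n).round(4))
E
```

```text
{'t': 0.0, 'qpos': array([ 1.20450657,  0.61590932, -0.01262465,  1.42493104,  0.00808099,
        1.1034044 , -0.04041084]), 'joint_vel': array([ 4.96110947e-04, -1.33713636e-04,  6.02707390e-05,  1.32657603e-03,
       -4.04317363e-05,  2.78519027e-04, -9.85580162e-04]), 'tau': array([ 2.19945600e-04, -4.69211590e+01,  2.59333095e-01, -1.71033561e+01,
        1.00540911e-02,  9.76238603e-03, -5.52291183e-06]), 'tcp_pos': array([ 0.21639478, -0.61209361,  0.2301339 ]), 'tool_rot': array([ 3.14157588e+00,  2.60247965e-03, -1.23095250e+00]), 'ft_force': array([ 0.92469169, -0.26994337,  0.85507083]), 'torque': array([-0.00555282, -0.01513356,  0.00223808]), 'grip_width': 0.08510506489324383}
{'fx': 378.9914645144521, 'fy': 378.9914645144521, 'cx': 322.0684387578275, 'cy': 199.72672866586856, 'xyz': array([ 0.43576541, -0.0016512 ,  0.91005073]), 'rotation': array([ 0.18505861,  0.02098645, -1.59413666])}
topTraceback (most recent call last):
  File "<stdin>", line 10, in <module>
  File "h.py", line 12, in at_z
    o,d=ray(p,uv,name); return o+d*(z-o[2])/d[2]
                                            ~^^^
IndexError: invalid index to scalar variable.
```

View pics/top.png

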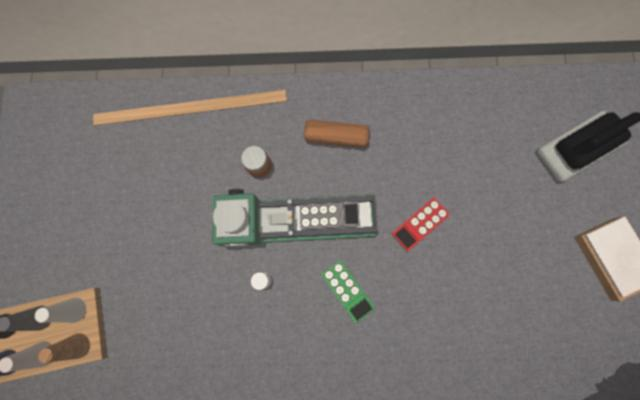

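The top view shows the feeder with its housing at (235,220). The grey cassette lies in the channel at about (322,216), with its dark pad at (351,215). Look-alikes: a red one at (420,224) and a green one at (348,290), both lying on the table. The grey one in the channel is the one meant.

```bash
sed -i 's/np.array(p\["rotation"\])/Rm(p)/; s/^import numpy.*/&\nfrom scipy.spatial.transform import Rotation\ndef Rm(p): return Rotation.from_euler("xyz",p["rotation"]).as_matrix()/' h.py
python3 - <<'E'
from h import *
Z={"bridge":.047,"stop":.036,"cassette_pad":.053,"cassette_nose":.046,"cassette":.039,"feeder":0,"jar":0,"spool":0,"clapper":0}
for n in ["top","scene"]:
    im=camera(n); cv2.imwrite(f"pics/{n}.png",im); p=camera_params(n)
    if n=="top": cv2.imwrite("pics/topc.png",cv2.resize(im[170:270,200:390],None,fx=4,fy=4,interpolation=cv2.INTER_CUBIC))
    print(n)
    for l,z in Z.items():
        for m in mark_of(l,n)[:4]:
            print(l,round(m["conf"],2),np.round(m["xy"],1),at_z(p,m["xy"],z,n).round(4))
E
```

```text
top
bridge 0.88 [290.7 218.5] [0.5558 0.0859 0.047 ]
stop 0.8 [257.3 220.5] [0.5547 0.165  0.036 ]
cassette_pad 0.92 [408.3 235.4] [ 0.5097 -0.1796  0.053 ]
cassette_pad 0.86 [351.3 213.5] [ 0.5628 -0.0534  0.053 ]
cassette_pad 0.73 [359.4 311.6] [ 0.3468 -0.0629  0.053 ]
cassette_nose 0.97 [331.8 263.9] [ 0.4506 -0.0057  0.046 ]
cassette_nose 0.63 [301.4 217.6] [0.5574 0.0613 0.046 ]
cassette_nose 0.58 [440.2 205.9] [ 0.5761 -0.2583  0.046 ]
cassette 0.86 [331.1 215.8] [ 0.5608 -0.0072  0.039 ]
cassette 0.75 [415.5 227.3] [ 0.529  -0.2001  0.039 ]
cassette 0.26 [254.7 220.9] [0.5535 0.1705 0.039 ]
feeder 0.96 [289.  219.5] [0.56   0.0948 0.    ]
jar 0.93 [256.7 163.1] [0.7041 0.1746 0.    ]
spool 0.82 [265.5 276.9] [0.4249 0.1513 0.    ]
clapper 0.97 [338.3 141.1] [ 0.7554 -0.0308  0.    ]
scene
bridge 0.81 [354.3 209.2] [0.5603 0.0816 0.047 ]
stop 0.66 [383.4 236.4] [0.5602 0.1573 0.036 ]
cassette_pad 0.8 [307.3 171.3] [ 0.5641 -0.0447  0.053 ]
cassette_pad 0.67 [287.  134.4] [ 0.5258 -0.1469  0.053 ]
cassette_pad 0.66 [366.4 122.5] [ 0.3786 -0.0525  0.053 ]
cassette_nose 0.87 [232.5 134.3] [ 0.6053 -0.2334  0.046 ]
cassette_nose 0.73 [348.2 206.2] [0.5631 0.0682 0.046 ]
cassette_nose 0.59 [361.2 167.8] [0.475  0.0214 0.046 ]
cassette 0.74 [262.4 135.4] [ 0.5577 -0.1916  0.039 ]
cassette 0.72 [322.5 185.9] [ 0.5605 -0.0047  0.039 ]
cassette 0.61 [364.3 144.8] [ 0.4194 -0.0199  0.039 ]
feeder 0.8 [353.8 223.6] [ 0.5609  0.0852 -0.    ]
jar 0.86 [334.3 293. ] [0.6956 0.1624 0.    ]
jar 0.6 [304.3 168.8] [ 0.5353 -0.0847  0.    ]
spool 0.72 [426.  202.2] [0.4163 0.1536 0.    ]
clapper 0.16 [350.3 204.7] [0.5326 0.049  0.    ]
```

View pics/topc.png

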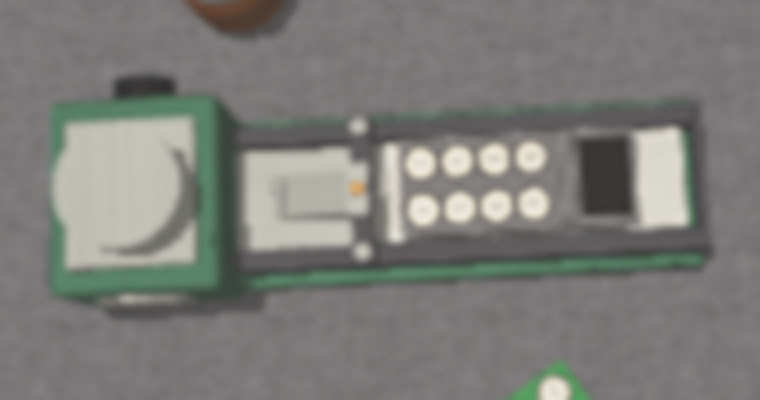

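View pics/scene.png

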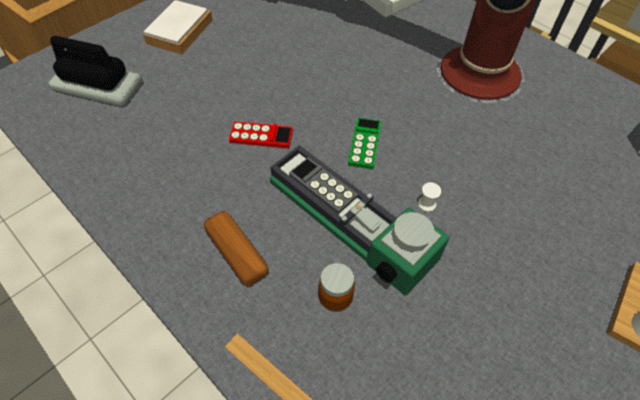

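The crop confirms the target: a grey cassette with white buttons, its dark pad at full-image (351,214), and the bridge screws at (290,218). In the scene view the grey one sits in the channel with its pad at (307,171). The loading direction is roughly world +y. I'll go above the pad with the fingers shut and tool y along the channel.

Call:
arm_command:
  translation:
    - [-37,-47,0]
    - [-74,-94,0]
    - [-111,-141,0]
    - [-148,-188,0]
    - [-185,-235,0]
    - [-222,-282,0]
    - [-259,-329,0]
    - [-296,-376,0]
    - [-333,-423,0]
    - [-370,-470,0]
  yaw: [-0.13,-0.26,-0.39,-0.52,-0.65,-0.78,-0.91,-1.04,-1.17,-1.27]
  gripper: 0

```text
t: 2.35
tcp_pos: [0.5374, -0.106, 0.2317]
tool_rot: [3.141, -0.001, 0.042]
ft_force: [0.5, -0.3, 0.1]
grip_width: 0.0001
```

```bash
cat > look.py <<'E'
from h import *
import sys
tag=sys.argv[1]; zc=float(sys.argv[2])
s=sense(); p=camera_params("wrist"); im=camera("wrist"); cv2.imwrite(f"pics/w{tag}.png",im)
print(s["tcp_pos"].round(4),s["tool_rot"].round(3),s["ft_force"].round(1)," cam",p["xyz"].round(3))
for l,z in {"bridge":.047,"stop":.036,"cassette_pad":zc+.014,"cassette_nose":zc+.007,"cassette":zc}.items():
    for m in mark_of(l,"wrist")[:3]: print(l,round(m["conf"],2),np.round(m["xy"]),at_z(p,m["xy"],z,"wrist").round(4))
print("tcp px",proj(p,s["tcp_pos"],"wrist").round())
E
python3 look.py 1 .039
```

```text
[ 0.5374 -0.106   0.2317] [ 3.141e+00 -1.000e-03  4.200e-02] [ 0.5 -0.3  0.1]  cam [ 0.535 -0.036  0.375]
bridge 0.81 [346.   7.] [0.5564 0.0845 0.047 ]
cassette_pad 0.98 [347. 131.] [ 0.5629 -0.052   0.053 ]
cassette_pad 0.89 [296. 231.] [ 0.5125 -0.1645  0.053 ]
cassette_pad 0.82 [174. 139.] [ 0.3725 -0.0624  0.053 ]
cassette_nose 0.95 [346.  25.] [0.5581 0.0631 0.046 ]
cassette_nose 0.63 [352. 290.] [ 0.5823 -0.2444  0.046 ]
cassette_nose 0.55 [248.  85.] [ 0.457  -0.0055  0.046 ]
cassette 0.88 [350.  85.] [ 0.565  -0.0019  0.039 ]
cassette 0.3 [494. 123.] [ 0.7416 -0.0273  0.039 ]
tcp px [320. 255.]
```

View pics/w1.png

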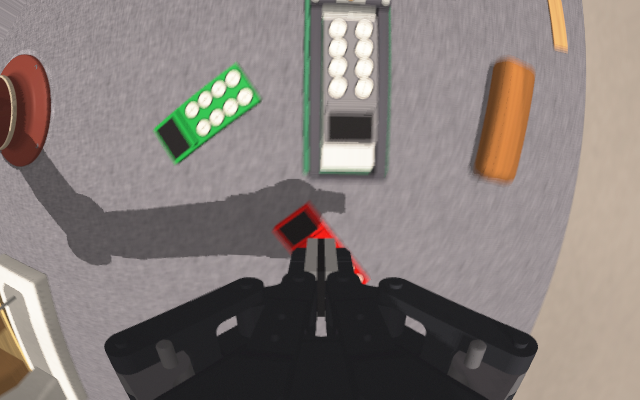

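The wrist view shows the pad at (350,128), the buttons ahead of it and the bare bed behind it at (348,157). The fingers' tip is at (320,250). All estimates agree to a few mm: pad (0.563,-0.052), tool yaw about 0.045.

Call:
arm_command:
  translation:
    - [14,-28,30]
    - [28,-57,70]
    - [28,-57,110]
    - [28,-57,140]
    - [28,-57,155]
    - [28,-57,155]
  yaw: [0,0,0,0,0,0]

```text
t: 3.4
tcp_pos: [0.5609, -0.0527, 0.0755]
tool_rot: [3.14, 0.003, 0.034]
ft_force: [0.6, 0.7, 0.0]
grip_width: 0.0
```

```bash
python3 look.py 2 .039
```

```text
[ 0.5609 -0.0527  0.0755] [3.14e+00 3.00e-03 3.40e-02] [0.6 0.7 0. ]  cam [0.559 0.017 0.219]
cassette_pad 0.96 [ 83. 222.] [ 0.3897 -0.0515  0.053 ]
cassette_pad 0.88 [326. 238.] [ 0.5643 -0.0528  0.053 ]
cassette_nose 0.86 [328.  30.] [0.5614 0.0657 0.046 ]
cassette_nose 0.59 [169. 143.] [0.4673 0.0009 0.046 ]
cassette 0.96 [329. 145.] [ 0.5643 -0.0006  0.039 ]
cassette 0.83 [123. 185.] [ 0.423  -0.0278  0.039 ]
tcp px [320. 255.]
```

View pics/w2.png

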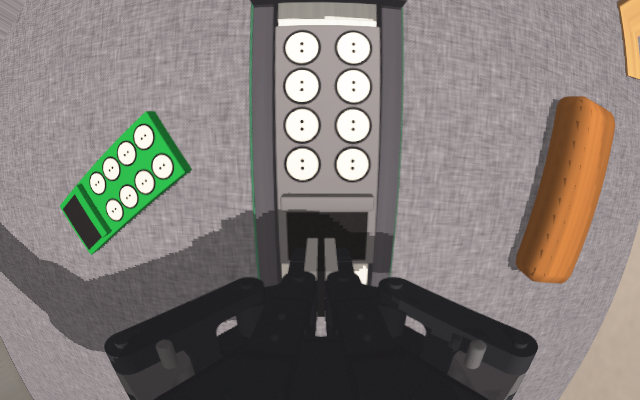

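The tip is just over the pad, whose centre is about (326,238). The rib is at row 200 and the nose edge at row 22. I shift 2.5 mm sideways and 4 mm forward, then press down.

Call:
arm_command:
  translation:
    - [3,-4,5]
    - [3,-4,12]
    - [3,-4,18]
    - [3,-4,23]
    - [3,-4,26]
    - [3,-4,28]
    - [3,-4,28]
  yaw: [-0.005,-0.01,-0.01,-0.01,-0.01,-0.01,-0.01]

```text
t: 4.58
tcp_pos: [0.5649, -0.0474, 0.0497]
tool_rot: [3.14, -0.001, 0.046]
ft_force: [-2.4, -0.3, 6.3]
grip_width: -0.0002
```

Call:
arm_command:
  translation:
    - [-1,0,3]
    - [-1,0,6]
    - [-1,0,8]
    - [-1,0,9]
    - [-1,0,9]
  yaw: [0,0,0,0,0]

```text
t: 5.2
tcp_pos: [0.565, -0.0474, 0.044]
tool_rot: [3.138, -0.004, 0.046]
ft_force: [-4.9, -0.4, 19.3]
grip_width: 0.0002
```

The bed is fully down, with the tip at z 0.044 and 19 N. I keep the press and push along the channel.

Call:
arm_command:
  translation:
    - [0,-5,4]
    - [0,-10,4]
    - [0,-15,4]
    - [0,-20,4]
    - [0,-26,4]
    - [0,-32,4]
    - [0,-38,4]
    - [0,-44,4]
    - [0,-50,4]
    - [0,-50,4]
  yaw: [0,0,0,0,0,0,0,0,0,0]

```text
t: 6.45
tcp_pos: [0.5649, -0.0039, 0.044]
tool_rot: [3.128, -0.008, 0.042]
ft_force: [-4.0, -9.1, 25.1]
grip_width: 0.0001
```

```bash
python3 look.py 3 .030
```

```text
[ 0.5649 -0.0039  0.044 ] [ 3.128 -0.008  0.042] [-4.  -9.1 25.1]  cam [0.561 0.068 0.186]
bridge 0.61 [316.  64.] [0.5594 0.0886 0.047 ]
cassette_pad 0.91 [ 70. 283.] [ 0.3876 -0.0426  0.044 ]
cassette_nose 0.77 [148. 216.] [0.466 0.01  0.037]
cassette 0.84 [103. 251.] [ 0.4188 -0.02    0.03  ]
cassette 0.6 [322. 160.] [0.564  0.0424 0.03  ]
tcp px [320. 255.]
```

View pics/w3.png

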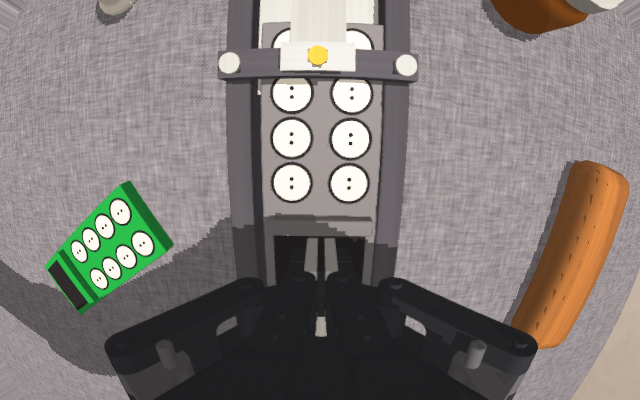

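The nose has passed under the bridge (row 62) and is under the leaf. The cassette sits against the +x rail, so I ease 3 mm towards -x and go on. About 55 mm remain.

Call:
arm_command:
  translation:
    - [-1,-9,4]
    - [-2,-14,4]
    - [-3,-20,4]
    - [-4,-26,4]
    - [-4,-32,4]
    - [-4,-38,4]
    - [-4,-44,4]
    - [-4,-49,4]
    - [-4,-53,4]
    - [-4,-55,4]
  yaw: [0,0,0,0,0,0,0,0,0,0]

```text
t: 8.0
tcp_pos: [0.5636, 0.0436, 0.0437]
tool_rot: [3.119, -0.018, 0.036]
ft_force: [-0.3, -11.3, 24.1]
grip_width: -0.0
```

Call:
arm_command:
  translation:
    - [0,-9,4]
    - [0,-12,4]
    - [0,-15,4]
    - [0,-17,4]
    - [0,-19,4]
    - [0,-20,4]
    - [0,-20,4]
  yaw: [0,0,0,0,0,0,0]

```text
t: 8.88
tcp_pos: [0.5636, 0.0516, 0.0437]
tool_rot: [3.102, -0.017, 0.028]
ft_force: [-6.6, -17.0, 30.9]
grip_width: -0.0004
```

```bash
python3 look.py 4 .030
```

```text
[0.5636 0.0516 0.0437] [ 3.102 -0.017  0.028] [ -6.6 -17.   30.9]  cam [0.559 0.127 0.184]
bridge 0.74 [314. 189.] [0.5599 0.0875 0.047 ]
stop 0.77 [314.  26.] [0.5576 0.1642 0.036 ]
stop 0.43 [538. 299.] [0.7268 0.0048 0.036 ]
cassette_pad 0.6 [ 88. 333.] [ 0.3843 -0.0313  0.044 ]
cassette_pad 0.32 [316.  28.] [0.5588 0.161  0.044 ]
cassette_pad 0.19 [541. 302.] [0.7216 0.0085 0.044 ]
cassette_nose 0.84 [319.  28.] [0.5602 0.1628 0.037 ]
cassette_nose 0.58 [162. 289.] [0.4659 0.0185 0.037 ]
cassette_nose 0.54 [316.  27.] [0.5589 0.1634 0.037 ]
tcp px [320. 255.]
```

View pics/w4.png

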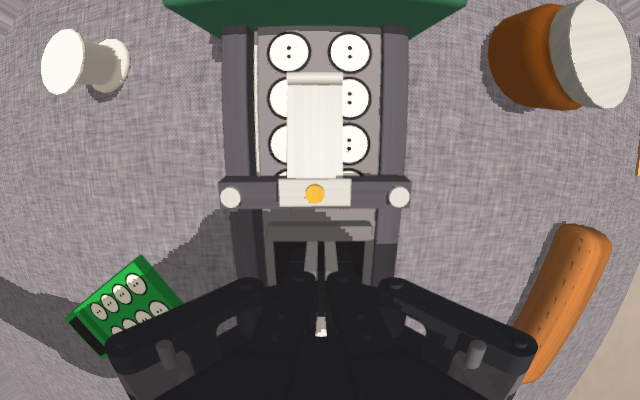

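The nose end meets the green housing at row 27, and the rib at row 230 is short of the bridge at row 195. One more firm push will show whether it has stalled.

Call:
arm_command:
  translation:
    - [0,-12,4]
    - [0,-18,4]
    - [0,-24,4]
    - [0,-24,4]
  yaw: [0,0,0,0]

```text
t: 9.68
tcp_pos: [0.5634, 0.0529, 0.0438]
tool_rot: [3.069, -0.013, 0.014]
ft_force: [-6.9, -28.3, 37.5]
grip_width: 0.0
```

It has stalled: 28 N of push gave only 1.3 mm, which is tool tilt. I ease back off the rib, then lift away.

Call:
arm_command:
  translation:
    - [0,2,2]
    - [0,4,1]
    - [0,5,0]
    - [0,5,-6]
    - [0,5,-16]
    - [0,5,-40]
    - [0,5,-80]
    - [0,5,-100]
    - [0,5,-100]
  yaw: [0,0,0,0,0,0,0,0,0]

```text
t: 10.8
tcp_pos: [0.5629, 0.0558, 0.1455]
tool_rot: [3.07, -0.017, 0.014]
ft_force: [0.5, -0.2, -0.8]
grip_width: 0.0001
```

```bash
python3 look.py 5 .031; python3 - <<'E'
import cv2; im=cv2.imread("pics/w5.png"); cv2.imwrite("pics/w5c.png",cv2.resize(im[0:260,180:460],None,fx=2.2,fy=2.2))
E
```

```text
[0.5629 0.0558 0.1455] [ 3.07  -0.017  0.014] [ 0.5 -0.2 -0.8]  cam [0.56  0.135 0.283]
bridge 0.64 [315. 154.] [0.5598 0.0877 0.047 ]
stop 0.81 [316.  57.] [0.5596 0.1639 0.036 ]
cassette_pad 0.83 [317. 206.] [0.5622 0.0445 0.045 ]
cassette_pad 0.77 [140. 281.] [ 0.3752 -0.0423  0.045 ]
cassette_nose 0.75 [205. 235.] [0.459  0.0123 0.038 ]
cassette_nose 0.62 [314.  60.] [0.5586 0.1614 0.038 ]
cassette_nose 0.35 [317. 146.] [0.5612 0.0931 0.038 ]
cassette 0.67 [169. 256.] [ 0.4115 -0.0176  0.031 ]
tcp px [320. 255.]
```

View pics/w5c.png

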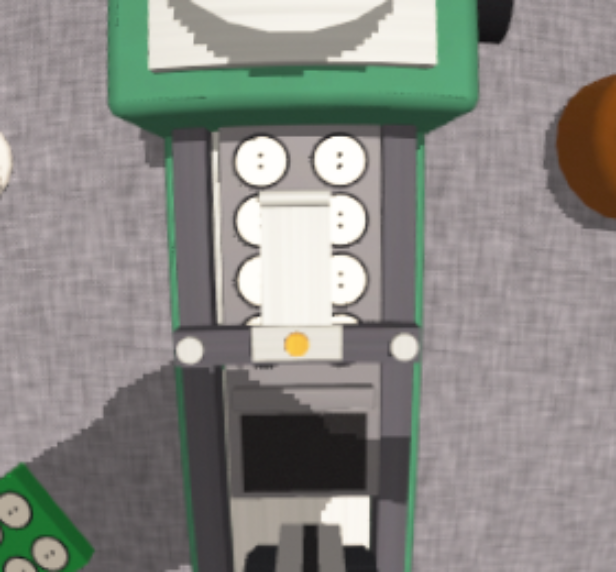

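After release the cassette is under the bridge and leaf, with its nose against the green housing (crop row 128, no gap) and its rib about 10 mm short of the bridge. The arm is clear.

```bash
python3 -c "
from workcell import *
print(finish_job())"
```

```text
the job is handed in; nothing more can be done
None
```

The grey cassette is home in the feeder, as far as my checks show, and the job was handed in at about 11 s; no verdict is reported.

- **Pressing down:** I pressed the pad with shut fingertips until the cassette was fully down, with the tip at z 0.044 m and about 19 N.
- **Pushing home:** Keeping the press at 24–37 N, I pushed it under the bridge and leaf spring. It then stalled: 28 N of push gave only about 1 mm more, with the tool tilting. After that I eased back off the rib and lifted straight up.
- **Position after release:** The last wrist picture shows the nose against the housing with no gap, the leaf lying on the cassette and the rib short of the bridge. The networks put the pad 43 mm behind the bridge's middle, where home is 42. They put the nose 2.5 mm short of the stop point, within their error and the 4 mm limit.
- **Robot clear:** The wrist force is about zero and the tip is 0.1 m above the cassette.
- **Not measured:** I did not read the leaf and bed joints or the cassette's tilt. I kept clear of the jar, spool and wooden block, but did not measure their positions afterwards.
- **Minor disagreement:** The networks' estimates of the bridge and stop differed by 2 to 8 mm between cameras. The last wrist views agreed with each other.

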